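# Reload the seasoning dispenser

### The job

Reload the seasoning dispenser: slide the spent cartridge (the low one with no cap) out of the track by its open end and put it in the grey tray, then slide every fresh cartridge standing on the worktop into the track from the open end, so that they stand in a closed row, the first hard up against the end stop and each next one touching the one before. Turn the portion counter knob back to its zero stop, and last of all, with the cartridges in and the counter at zero, press the roller lever switch on the same control pod just until it clicks, no further, and let it go, to register the refill. Do not disturb the other things on the worktop.

Things in the scene. Friction and masses are not known exactly. Their poses are not given: they have to be found in the camera images.
- track: aluminium track fixed to the worktop: a channel along its local y, 66 wide, 20 high; origin on the worktop under its middle line, +y to the closed end. Floor 6 mm up. Channel inside 46 wide, 10 high (z 6 to 16) under lips (z 16 to 20) that leave a 26 mm slot. Walls and lips run from the open mouth y = -110 to the stop y = 120; before the mouth, to y = -151, low lipless walls flare to 70 wide
- track_mouth (a point): middle of the channel's floor at the open mouth, where the lips begin (track y = -110). Cartridges go in and out here only: the foot in the channel, its local y along the track's y (either way round), the neck in the slot
- track_stop (a point): middle of the channel's floor at the end stop (track y = 120), a white block 80 x 50 x 52 high. In the track a cartridge's origin is 6 mm above the track's; against the stop it is at track y = 97, the next ones at 51, 5 and -41
- cart0: a fresh seasoning cartridge, one of up to four alike (may be absent): steel foot 40 (local x) x 46 (y) x 6 thick, grey neck 18 x 30 from 6 to 20 mm up, white hopper 36 (x) x 38 (y) from 20 to 62 mm up, grey round cap to 68 mm. 0.1 to 0.2 kg. Origin under the foot's centre, z up. Stands loose on the worktop, any yaw; alike when turned half round
- cart1: a fresh seasoning cartridge, one of up to four alike (may be absent): steel foot 40 (local x) x 46 (y) x 6 thick, grey neck 18 x 30 from 6 to 20 mm up, white hopper 36 (x) x 38 (y) from 20 to 62 mm up, grey round cap to 68 mm. 0.1 to 0.2 kg. Origin under the foot's centre, z up. Stands loose on the worktop, any yaw; alike when turned half round
- cart2: a fresh seasoning cartridge, one of up to four alike (may be absent): steel foot 40 (local x) x 46 (y) x 6 thick, grey neck 18 x 30 from 6 to 20 mm up, white hopper 36 (x) x 38 (y) from 20 to 62 mm up, grey round cap to 68 mm. 0.1 to 0.2 kg. Origin under the foot's centre, z up. Stands loose on the worktop, any yaw; alike when turned half round
- cart3: a fresh seasoning cartridge, one of up to four alike (may be absent): steel foot 40 (local x) x 46 (y) x 6 thick, grey neck 18 x 30 from 6 to 20 mm up, white hopper 36 (x) x 38 (y) from 20 to 62 mm up, grey round cap to 68 mm. 0.1 to 0.2 kg. Origin under the foot's centre, z up. Stands loose on the worktop, any yaw; alike when turned half round
- spent: the spent cartridge, in the track at the start: the same foot and neck as the fresh ones, but a lower white hopper, 36 (x) x 38 (y), from 20 to 50 mm up, with a black open top and no cap. 0.1 kg. Origin under the centre of the foot, z up
- tray: grey open tray for spent cartridges, 140 x 140 x 30 high outside, walls and floor about 4 mm, fixed. Origin under its centre, on the worktop
- pod: white control pod, fixed, 90 (x) x 200 (y) x 30 high, origin under its centre. The counter knob stands on top at local (0, +50), the roller lever switch at local y = -55
- counter (a joint): portion counter knob, vertical axis, rad: 0 is the hard zero stop, grows clockwise seen from above, to 3.0; stays where left (0.04 N m of friction). Black bar grip 42 long, 14 thick, 32 high on a 44 mm disc; a white mark on one half of the bar. At 0 the bar lies along the pod's x and the mark points to the pod's -x, at the black index mark
- counter_grip (a point): on the counter knob's axis, 67 mm above the worktop, 7 mm below the top of the bar: the height to grip it at
- lever (a joint): roller lever switch, hinge angle in rad: 0 at rest (up), grows as the roller is pushed down, springs back. It clicks at 0.11 (roller 6 mm down, about 4 N); beyond 0.27 (15 mm down, 8 N) is overtravel that harms it. About 0.5 N per mm
- roller_top (a point): top of the grey roller (14 across, 16 wide along the pod's y) at the free end of the steel lever, 71 mm above the worktop at rest. The lever's hinge lies 55 mm from it towards the pod's +x; press straight down here
- pinch_bowl: small white bowl, 60 across, 28 high; a bystander, to be left alone
- spoon: spoon with a wooden handle, 140 long, lying; a bystander, to be left alone
- salt_mill: salt mill, 48 across, 90 high; a bystander, to be left alone
- pepper_mill: pepper mill, 48 across, 90 high; a bystander, to be left alone
- mug: white mug, 80 across, 90 high; a bystander, to be left alone
- oil: green oil bottle, 64 across, 190 high; a bystander, to be left alone
- sugar: glass sugar jar, 84 across, 110 high; a bystander, to be left alone
Mind the look-alikes: they are no part of the job. What is shaped like the cart2 but blue, purple or yellow is not meant.

How it is judged:
On the way, in this order (a step that is already met when the one before it is completed fails the run):
1. the spent cartridge is in the tray, every fresh cartridge stands in the track in a closed row against the end stop, and the counter is at its zero stop (x of cart0 in the frame of track between -0.006 and 0.006 m and z of cart0 in the frame of track between 0.003 and 0.011 m and (y of cart0 in the frame of track between 0.089 and 0.103 m or (y of cart0 in the frame of track between 0.041 and 0.057 m and (y of cart1 in the frame of track between 0.089 and 0.103 m or y of cart2 in the frame of track between 0.089 and 0.103 m or y of cart3 in the frame of track between 0.089 and 0.103 m)) or (y of cart0 in the frame of track between -0.007 and 0.011 m and (y of cart1 in the frame of track between 0.041 and 0.057 m or y of cart2 in the frame of track between 0.041 and 0.057 m or y of cart3 in the frame of track between 0.041 and 0.057 m)) or (y of cart0 in the frame of track between -0.055 and -0.035 m and (y of cart1 in the frame of track between -0.007 and 0.011 m or y of cart2 in the frame of track between -0.007 and 0.011 m or y of cart3 in the frame of track between -0.007 and 0.011 m))) and x of cart1 in the frame of track between -0.006 and 0.006 m and z of cart1 in the frame of track between 0.003 and 0.011 m and (y of cart1 in the frame of track between 0.089 and 0.103 m or (y of cart1 in the frame of track between 0.041 and 0.057 m and (y of cart0 in the frame of track between 0.089 and 0.103 m or y of cart2 in the frame of track between 0.089 and 0.103 m or y of cart3 in the frame of track between 0.089 and 0.103 m)) or (y of cart1 in the frame of track between -0.007 and 0.011 m and (y of cart0 in the frame of track between 0.041 and 0.057 m or y of cart2 in the frame of track between 0.041 and 0.057 m or y of cart3 in the frame of track between 0.041 and 0.057 m)) or (y of cart1 in the frame of track between -0.055 and -0.035 m and (y of cart0 in the frame of track between -0.007 and 0.011 m or y of cart2 in the frame of track between -0.007 and 0.011 m or y of cart3 in the frame of track between -0.007 and 0.011 m))) and x of cart2 in the frame of track between -0.006 and 0.006 m and z of cart2 in the frame of track between 0.003 and 0.011 m and (y of cart2 in the frame of track between 0.089 and 0.103 m or (y of cart2 in the frame of track between 0.041 and 0.057 m and (y of cart0 in the frame of track between 0.089 and 0.103 m or y of cart1 in the frame of track between 0.089 and 0.103 m or y of cart3 in the frame of track between 0.089 and 0.103 m)) or (y of cart2 in the frame of track between -0.007 and 0.011 m and (y of cart0 in the frame of track between 0.041 and 0.057 m or y of cart1 in the frame of track between 0.041 and 0.057 m or y of cart3 in the frame of track between 0.041 and 0.057 m)) or (y of cart2 in the frame of track between -0.055 and -0.035 m and (y of cart0 in the frame of track between -0.007 and 0.011 m or y of cart1 in the frame of track between -0.007 and 0.011 m or y of cart3 in the frame of track between -0.007 and 0.011 m))) and x of cart3 in the frame of track between -0.006 and 0.006 m and z of cart3 in the frame of track between 0.003 and 0.011 m and (y of cart3 in the frame of track between 0.089 and 0.103 m or (y of cart3 in the frame of track between 0.041 and 0.057 m and (y of cart0 in the frame of track between 0.089 and 0.103 m or y of cart1 in the frame of track between 0.089 and 0.103 m or y of cart2 in the frame of track between 0.089 and 0.103 m)) or (y of cart3 in the frame of track between -0.007 and 0.011 m and (y of cart0 in the frame of track between 0.041 and 0.057 m or y of cart1 in the frame of track between 0.041 and 0.057 m or y of cart2 in the frame of track between 0.041 and 0.057 m)) or (y of cart3 in the frame of track between -0.055 and -0.035 m and (y of cart0 in the frame of track between -0.007 and 0.011 m or y of cart1 in the frame of track between -0.007 and 0.011 m or y of cart2 in the frame of track between -0.007 and 0.011 m))) and x of spent in the frame of tray between -0.066 and 0.066 m and y of spent in the frame of tray between -0.066 and 0.066 m and z of spent in the frame of tray below 0.045 m and value of joint counter below 0.08 rad), for 0.2 s.
2. the roller lever is pressed until it clicks (value of joint lever above 0.11 rad), for 0.1 s.
At the end, for the whole second after the job is handed in: every fresh cartridge stands in the track, in a closed row from the end stop (the first within 8 mm of the stop, each next one up to 2 mm more), the spent one lies in the tray, the counter is within 0.08 rad of zero, the lever is released, all at rest (all of step 1 and value of joint lever below 0.04 rad and linear speed of each of cart0, cart1, cart2, cart3, spent below 0.02 m/s); the robot touches nothing.
It fails at once if the roller lever is pushed into overtravel (more than 0.27 rad) (value of joint lever above 0.27 rad).
It fails at once if another thing on the worktop is shoved more than 5 cm or knocked over (distance of any of pinch_bowl, spoon, salt_mill, pepper_mill, mug, oil, sugar from where it was at the start of the episode above 0.05 m or angle between any of pinch_bowl, salt_mill, pepper_mill, mug, oil, sugar's own z axis and vertical above 0.6 rad).
Of cart0, cart1, cart2, cart3 only 2 to 4 are there at a start; the rules pass over those that are not, and their reading is None.
At some moment in a run one of cart0, cart1, cart2, cart3 may be knocked a few centimetres aside while the robot is not near it.
It also fails if it takes over 210 s, if anything falls off the work surface, if the arm or the gripper's body presses on something with over 40 N, if the wrist force passes 120 N, or if a joint passes its speed limit or range.

### The arm

A 6-joint arm with a two-finger parallel gripper is mounted at the origin on the work surface. World frame = base frame: x ahead of the robot, y to its left, z up, the work surface at z = 0. Lengths are in m, angles in rad, forces in N, time in s.
With the tool pointing down it reaches from about 0.375 to 0.9 m from the base axis. Payload 3.1 kg.
Tool frame: the origin (TCP) lies at the very end of the fingers, on their centre line; the grasp point (between the pads) lies 19 mm behind it (manip.hold_point_z is the distance from the TCP to the grasp point, in m); y points along the fingers, z is the direction in which the jaws open and shut, and the axes are right-handed (so a half turn about y gives the same grasp; the last joint's range is limited). The gripper opens to 85 mm and grips with 20 to 120 N. Pads are 22 mm wide; open, the fingers measure 114 mm over their backs; the gripper's body (76 mm by 85 mm) begins 54 mm behind the grasp point. The pads swing forward as they close: fully open they stand 13 mm farther back than shut.
Start: joints at [-1.335, 0.527, 1.433, -0, 1.181, -0.178], TCP at [0.252, -0.572, 0.231] pointing down, gripper open.
Joint ranges: [-3.08, 3.08], [-0.75, 2.2], [0.22, 2.44], [-1.43, 4.57], [0, 2.65], [-2.85, 2.85]. Speed limits (rad/s): [2.79, 2.79, 3.14, 3.14, 3.14, 3.14].

### API

Orientations are given as a unit quaternion [x, y, z, w].
In Python, from station import manip, eyes, workorder gives the robot as it stands. The module is installed in compiled form; this text tells all that it offers.
- The arm moves only by the shell command python3 -m jog 'ROWS' [OPENING] [FORCE]. ROWS is JSON, a list of rows, each a list of 2 entries, a list of its own where there are three numbers: the shift along the tool's x, y, z in cm, then the turn about the tool's y in rad. A call has 1 to 20 rows; each row is the pose to reach, as a shift and turn from the pose commanded when the call began, along the tool's axes at that moment; what a row does not reach only later rows make up. A row lasts 1/12 s, in which the tool goes at most 41.7 mm and 7.16 degrees, less where a joint would pass 70% of its speed; a pose out of reach is approached as far as the arm can. A call with a gripper value outside its range is refused whole. OPENING is the finger opening in cm, from 0 to 8.54, set as the call begins (- or left out, the last holds). The fingers move at their own pace and stop on an object; FORCE is the grip in N (left out, the last holds). Time passes only in rows, so rows that repeat a pose let the fingers close. It gives the time, the measured TCP pose, the force and the opening at its end, in the units of the state.
- manip.sense(): the state, without advancing time (a new reading comes with each control period).
- eyes.snapshot(name): name is "scene" or "top"; returns a dict with "frame" (420x560x3 uint8, red, green, blue), "vfov" (degrees; the focal length in pixels is half the picture's height over the tangent of half this angle, whatever the lens; pixels are square), "cx", "cy" (the principal point, pixels), "rvec" (rotation vector, rad) and "tvec" (3), from world to camera coordinates, as OpenCV has them. Camera axes: x right, y down, z forward; pixel columns grow to the right and rows downward; lengths in m; the calibration is good to about 2 mm. A picture is of the moment at which its call begins. There is no depth.
- workorder.sign_off(): hands the job in, once; it reports no verdict.
The state is a dict: "t": time; "q": joint angles; "qd": joint speeds; "tau": joint torques, N m; "tcp_pos": TCP position; "tool_rot": TCP orientation; "force": force on the tool from outside, world axes, zero at the start; "ft_torque": the same for the moment, N m; "finger_gap": opening from 0.0 (shut) to 1.0 (fully open).
Only numpy, scipy, OpenCV 4.12 (cv2) and the standard library are available. Lean on these libraries where they do the work, as an engineer would, in place of code of your own. Each camera call takes 0.05 s, during which the arm holds its last target. There are 200 camera calls.

## Working session

There is one attempt and no reset: what is moved stays moved. The work goes in short steps, Python scripts to look and compute and a shell command to move; the robot and the scene stay as the last step left them, time stands still between calls to the robot, and variables do not carry over. Pictures are saved under pics/ and viewed, about 12 in all and at most 16, crops included, and the job is handed in when it is done.

```bash
mkdir -p pics
cat > h.py <<'E'
import numpy as np, cv2
from station import manip, eyes
def snap(name, fn=None, crop=None, scale=1):
    s=eyes.snapshot(name); f=s["frame"]
    if fn:
        g=f[:,:,::-1]
        if crop: x0,y0,x1,y1=crop; g=g[y0:y1,x0:x1]
        g=cv2.resize(g,None,fx=scale,fy=scale,interpolation=cv2.INTER_CUBIC)
        cv2.imwrite("pics/"+fn,g)
    return s
def cam(s):
    h=s["frame"].shape[0]; f=h/2/np.tan(np.radians(s["vfov"])/2)
    K=np.array([[f,0,s["cx"]],[0,f,s["cy"]],[0,0,1.]])
    R=cv2.Rodrigues(np.array(s["rvec"],float))[0]; t=np.array(s["tvec"],float).ravel()
    return K,R,t
def w(s,u,v,z=0):
    K,R,t=cam(s); d=R.T@np.linalg.solve(K,[u,v,1.]); c=-R.T@t
    return (c+d*(z-c[2])/d[2])
def px(s,P):
    K,R,t=cam(s); p=K@(R@np.array(P,float).T+ (t if np.ndim(P)==1 else t[:,None])); return (p[:2]/p[2]).T
E
python3 - <<'E'
from h import *
for n in("top","scene"):
    s=snap(n,n+"0.png",None,1.4); print(n,s["vfov"],s["cx"],s["cy"],-cam(s)[1].T@cam(s)[2])
    print(cam(s)[1].round(3))
print(manip.sense(), manip.hold_point_z)
E
```

```text
top 49.634974902060286 283.92085589563385 204.68690170038101 [ 0.43958295 -0.00584978  1.58617438]
[[ 0.004 -1.     0.004]
 [-0.997 -0.004 -0.074]
 [ 0.074 -0.004 -0.997]]
scene 52.599754650098525 281.10556066848216 214.60970302851322 [1.27184424 0.04455615 1.09331728]
[[-0.063  0.998 -0.01 ]
 [ 0.804  0.045 -0.593]
 [-0.591 -0.045 -0.805]]
{'t': 0.1, 'q': array([-1.33450691e+00,  5.28391131e-01,  1.43378400e+00,  3.01074884e-06,
        1.18142027e+00, -1.78489469e-01]), 'qd': array([-0.00085984, -0.00190707, -0.00262401, -0.00011566, -0.00078357,
       -0.00057414]), 'tau': array([-5.37742471e-04, -4.43304563e+01, -1.78586715e+01, -1.81016558e-04,
        3.90957110e-03,  1.32532543e-05]), 'tcp_pos': array([ 0.2517453 , -0.57134196,  0.23041734]), 'tool_rot': array([-0.14561653,  0.69266229, -0.69124666,  0.14557757]), 'force': array([-0.80898755,  0.12054917, -0.28408041]), 'ft_torque': array([-0.01713403,  0.03314681, -0.0167893 ]), 'finger_gap': 0.9967296869938735} 0.0187
```

View pics/top0.png

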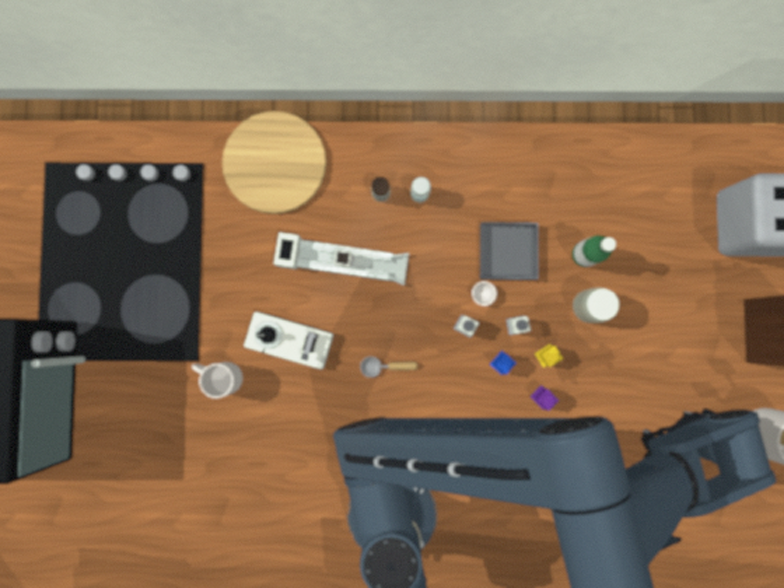

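View pics/scene0.png

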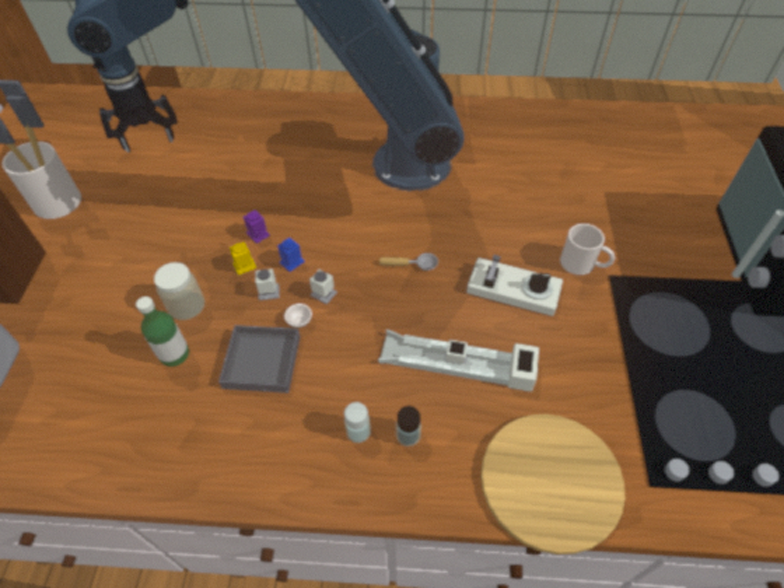

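The two pictures show:
- **Fresh cartridges:** white with grey caps, at top picture (466,325) and (518,325), and at scene (322,284) and (266,284).
- **Look-alikes:** blue at (503,363), yellow at (548,356) and purple at (544,398). The pinch bowl is at (484,293), and the spent cartridge sits in the track at (343,257).

The closed end of the track is on the left at (287,250), and the mouth is on the right.

Run:
```python
from h import *
s=snap("top","top1.png",(165,115,425,300),3)
s2=snap("scene","scene1.png",(140,150,410,300),2.9)
```

```text
(no output)
```

View pics/top1.png

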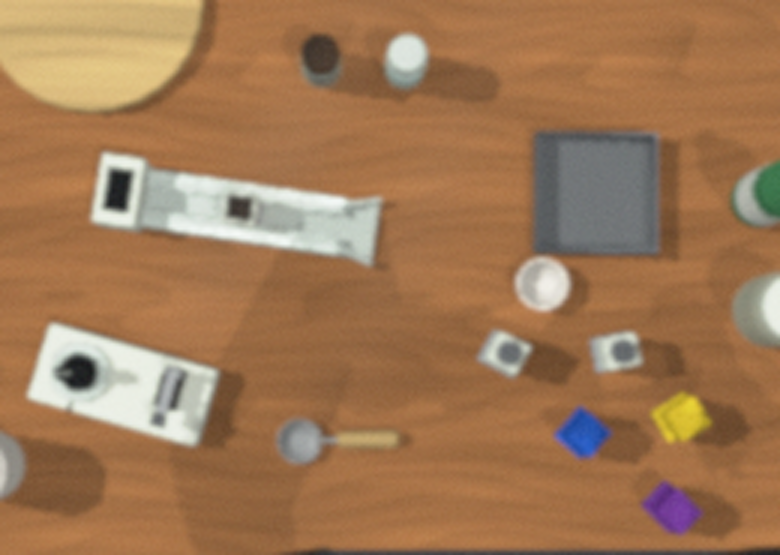

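View pics/scene1.png

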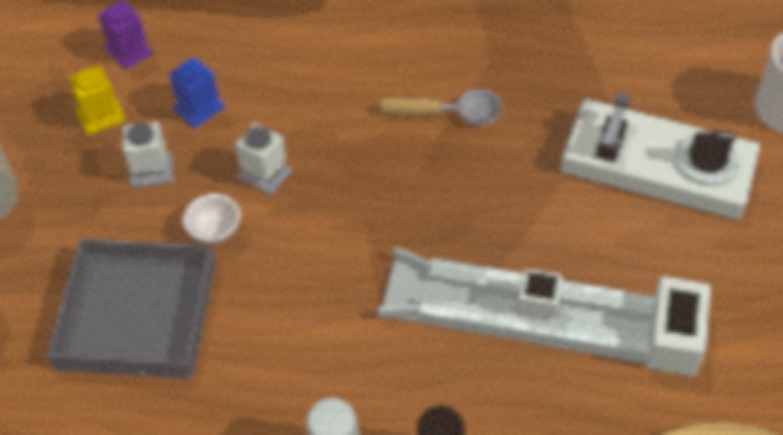

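The top crop shows white A at (505,352) and white B at (617,352), both with grey caps and steel feet. Blue, yellow and purple are the decoys. I'll fit poses by silhouette and from clicked corners.

```bash
cat >> h.py <<'E'
from scipy.optimize import minimize, least_squares
def rz(a): return np.array([[np.cos(a),-np.sin(a),0],[np.sin(a),np.cos(a),0],[0,0,1]])
def box(hx,hy,z0,z1,cy=0,cx=0): return np.array([[cx+i*hx,cy+j*hy,z] for z in(z0,z1) for i,j in((-1,-1),(1,-1),(1,1),(-1,1))])
CART=[box(.02,.023,0,.006),box(.009,.015,.006,.02),box(.018,.019,.02,.062),box(.011,.011,.062,.068)]
def softsat(s):
    hsv=cv2.cvtColor(s["frame"],cv2.COLOR_RGB2HSV).astype(float)
    return np.clip((115-hsv[:,:,1])/60,0,1)   # 1=grey/white, 0=wood
def sil(s,boxes,p,shape,off,k=6):
    m=np.zeros((shape[0]*k,shape[1]*k),np.uint8)
    for b in boxes:
        q=(px(s,b@rz(p[2]).T+[p[0],p[1],p[3] if len(p)>3 else 0])-off+.5)*k-.5
        cv2.fillConvexPoly(m,cv2.convexHull(np.round(q).astype(np.int32)),255)
    m=cv2.GaussianBlur(m,(0,0),k*.6)
    return cv2.resize(m,(shape[1],shape[0]),interpolation=cv2.INTER_AREA)/255.
def fitcart(ss,xy,z=0,boxes=CART,yaws=np.arange(0,np.pi,np.pi/12)):
    data=[]
    for s in ss:
        c=px(s,np.array([xy[0],xy[1],z+.03])).round().astype(int); o=c-18
        data.append((s,softsat(s)[o[1]:o[1]+36,o[0]:o[0]+36],o))
    f=lambda p:sum(((sil(s,boxes,[p[0],p[1],p[2],z],m.shape,o)-m)**2).sum() for s,m,o in data)
    st=sorted([(f([xy[0],xy[1],a]),a) for a in yaws])[:5]
    rs=[minimize(f,[xy[0],xy[1],a],method="Nelder-Mead",options=dict(initial_simplex=np.array([[xy[0],xy[1],a],[xy[0]+.006,xy[1],a],[xy[0],xy[1]+.006,a],[xy[0],xy[1],a+.25]]),xatol=1e-4,fatol=1e-3)) for _,a in st]
    return sorted([(r.fun,*r.x) for r in rs])
def fitpts(obs):  # obs: (s,u,v,local xyz) -> x,y,yaw ; multi-start
    def g(p): return np.concatenate([px(s,rz(p[2])@np.array(l)+[p[0],p[1],0])-[u,v] for s,u,v,l in obs])
    return min((least_squares(g,[.6,0,a],loss="soft_l1") for a in np.arange(-3,3.2,.75)),key=lambda r:r.cost)
E
cat > m1.py <<'E'
from h import *
T=snap("top");S=snap("scene")
tc=lambda x,y:(165+(x+.5)/3-.5,115+(y+.5)/3-.5)
sc=lambda x,y:(140+(x+.5)/2.9-.5,150+(y+.5)/2.9-.5)
for n,c in(("A",(509,352)),("B",(623,351))):
    p=w(T,*tc(*c),.068); print(n,p.round(4))
    for r in fitcart([T,S],p[:2])[:4]: print(np.round(r,4))
tr=fitpts([(T,*tc(102,152),[.04,.17,.052]),(T,*tc(148,158),[.04,.12,.052]),(T,*tc(138,230),[-.04,.12,.052]),(T,*tc(92,225),[-.04,.17,.052]),
 (T,*tc(381,199),[.035,-.151,.012]),(T,*tc(374,266),[-.035,-.151,.012]),
 (S,*sc(656,277),[-.04,.12,.052]),(S,*sc(710,283),[-.04,.17,.052]),(S,*sc(695,373),[.04,.17,0])])
print("track",tr.x,tr.fun.round(1))
pod=fitpts([(T,*tc(50,323),[.045,.1,.03]),(T,*tc(218,370),[.045,-.1,.03]),(T,*tc(197,446),[-.045,-.1,.03]),(T,*tc(28,400),[-.045,.1,.03]),
 (S,*sc(588,100),[-.045,-.1,.03]),(S,*sc(760,143),[-.045,.1,.03]),(S,*sc(742,216),[.045,.1,0]),(S,*sc(562,175),[.045,-.1,0])])
print("pod",pod.x,pod.fun.round(1))
ty=fitpts([(T,*tc(535,131),[.07,.07,.03]),(T,*tc(659,132),[.07,-.07,.03]),(T,*tc(661,254),[-.07,-.07,.03]),(T,*tc(533,255),[-.07,.07,.03]),
 (S,*sc(80,240),[-.07,-.07,.03]),(S,*sc(215,246),[-.07,.07,.03])])
print("tray",ty.x,ty.fun.round(1))
sp=w(T,*tc(240,207),.056);print("spent",sp, (rz(tr.x[2]).T@(sp-[tr.x[0],tr.x[1],0])))
print("bowl",w(T,*tc(544,284),.028))
np.save("poses.npy",np.array([tr.x,pod.x,ty.x]))
for im,s,fn in((T,T,"t"),(S,S,"s")):
    g=cv2.resize(s["frame"][:,:,::-1],None,fx=4,fy=4,interpolation=cv2.INTER_CUBIC)
    def draw(b,p,c):
        q=np.round((px(s,b@rz(p[2]).T+[p[0],p[1],0])+.5)*4-.5).astype(np.int32)
        for z in(q[:4],q[4:]): cv2.polylines(g,[z],True,c,1)
        for i in range(4): cv2.line(g,q[i],q[i+4],c,1)
    draw(box(.04,.025,0,.052,.145),tr.x,(0,0,255));draw(box(.033,.115,0,.02,.005),tr.x,(255,0,0));draw(box(.013,.115,.02,.02,.005),tr.x,(0,255,0));
    draw(box(.045,.1,0,.03),pod.x,(0,0,255));draw(box(.02,.02,.03,.03,.05),pod.x,(0,255,0));draw(box(.008,.007,.064,.064,-.055,-.0275),pod.x,(255,0,255))
    o=(170,150,310,270) if fn=="t" else (255,170,410,285)
    cv2.imwrite("pics/ov_%s.png"%fn,g[o[1]*4:o[3]*4,o[0]*4:o[2]*4])
E
python3 m1.py; python3 -c "
import cv2,numpy as np
a=cv2.imread('pics/ov_t.png');b=cv2.imread('pics/ov_s.png');W=max(a.shape[1],b.shape[1])
f=lambda i:cv2.copyMakeBorder(i,0,0,0,W-i.shape[1],0)
c=np.vstack([f(a),f(b)]);cv2.imwrite('pics/ov.png',cv2.resize(c,None,fx=.63,fy=.63,interpolation=cv2.INTER_AREA));print(c.shape)"
```

```text
A [ 0.4616 -0.1808  0.068 ]
[123.9253   0.4599  -0.1802   2.6349]
[124.0775   0.4597  -0.1803   2.6361]
[124.1163   0.4602  -0.1804   2.6525]
[143.0839   0.4606  -0.1795   1.0578]
B [ 0.4632 -0.3078  0.068 ]
[34.472   0.4621 -0.3077  0.201 ]
[34.5588  0.4622 -0.3073  0.1623]
[34.5968  0.4621 -0.3074  0.2023]
[52.2827  0.4619 -0.3074  1.6763]
track [ 0.62253987  0.11441955 -0.13420822] [ 0.4  0.5 -0.4  0.5 -0.6 -0.3  0.1 -0.7  0.3  0.7 -0.2 -1.8  0.6 -1.1
 -0.6 -0.3 -0.3  1.6]
pod [ 0.42343039  0.25610134 -0.26064206] [-0.7  0.1 -0.4 -0.2 -0.5  0.1 -0.7 -0.  -1.9 -0.5 -0.  -0.5 -0.5  1.7
 -0.6 -0. ]
tray [ 0.64589358 -0.28604074 -0.00738224] [ 0.1  0.2 -0.9  0.3 -1.3 -0.1  0.7 -0.9 -0.1 -0.4 -0.8 -0. ]
spent [0.62412734 0.12118997 0.056     ] [0.00066728 0.00692195 0.056     ]
bowl [ 0.54018629 -0.22586447  0.028     ]
(940, 620, 3)
```

View pics/ov.png

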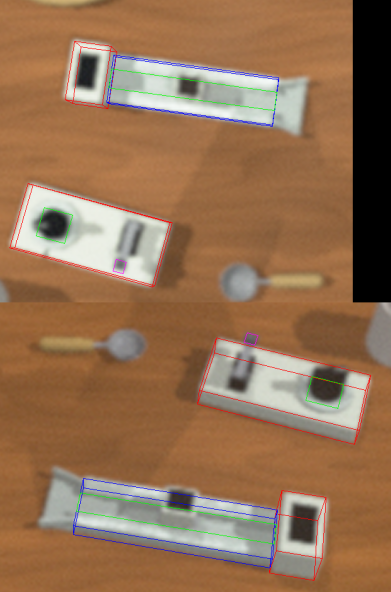

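The overlay matches the track, pod and stop to within a pixel or so. Next comes a planner that converts world goals into tool-axis shifts, then the move to the spent cartridge.

```bash
cat >> h.py <<'E'
from scipy.spatial.transform import Rotation as Ro
try: TR,POD,TY=np.load("poses.npy")
except Exception: pass
def loc(p,l): return (rz(p[2])@np.array(l,float))+[p[0],p[1],0]
def inv(p,x): return rz(p[2]).T@(np.array(x)-[p[0],p[1],0])
def plan(P,jaw=None,st=None):
    st=st or manip.sense(); R=Ro.from_quat(st["tool_rot"]).as_matrix()
    d=R.T@(np.array(P)-st["tcp_pos"])*100
    ja=np.arctan2(R[1,2],R[0,2]); t=0
    if jaw is not None: t=-((jaw-ja+np.pi/2)%np.pi-np.pi/2)
    print("shift cm",d.round(2),"turn %.3f"%t,"| tcp",st["tcp_pos"].round(4),"jaw %.3f"%ja,"q6 %.2f"%st["q"][5],"ydir",R[:,1].round(3),"t %.1f F"%st["t"],st["force"].round(1),"gap %.3f"%st["finger_gap"])
E
python3 - <<'E'
from h import *
p=loc(TR,[0,.0072,.2]);print(p); plan(p,TR[2]); print(manip.sense()["q"].round(2))
E
```

```text
[0.62350327 0.12155481 0.2       ]
shift cm [-61.95   3.14 -48.47] turn -1.022 | tcp [ 0.2519 -0.5717  0.231 ] jaw -1.156 q6 -0.18 ydir [-0.     0.001 -1.   ] t 0.3 F [-0.1  0.3  0.2] gap 0.999
[-1.33  0.53  1.43  0.    1.18 -0.18]
```

```bash
python3 -m jog '[[[-62,0,-48.5],-1.02],[[-62,0,-48.5],-1.02],[[-62,0,-48.5],-1.02],[[-62,0,-48.5],-1.02],[[-62,0,-48.5],-1.02],[[-62,0,-48.5],-1.02],[[-62,0,-48.5],-1.02],[[-62,0,-48.5],-1.02],[[-62,0,-48.5],-1.02],[[-62,0,-48.5],-1.02],[[-62,0,-48.5],-1.02],[[-62,0,-48.5],-1.02],[[-62,0,-48.5],-1.02],[[-62,0,-48.5],-1.02],[[-62,0,-48.5],-1.02],[[-62,0,-48.5],-1.02],[[-62,0,-48.5],-1.02],[[-62,0,-48.5],-1.02],[[-62,0,-48.5],-1.02],[[-62,0,-48.5],-1.02]]' 6.5 40; python3 -c "
from h import *
plan(loc(TR,[0,.0072,.033]),TR[2])"
```

```text
t: 1.97
tcp_pos: [0.6267, 0.1281, 0.2314]
tool_rot: [0.465, -0.531, 0.532, -0.468]
force: [-0.0, -0.7, -0.3]
finger_gap: 0.761
shift cm [ 0.77 19.83 -0.31] turn 0.004 | tcp [0.6267 0.1281 0.2314] jaw -0.130 q6 0.15 ydir [ 0.004  0.003 -1.   ] t 2.0 F [-0.  -0.7 -0.3] gap 0.761
```

```bash
python3 -m jog '[[[0.7,4,-0.3],0],[[0.7,8,-0.3],0],[[0.7,12,-0.3],0],[[0.7,14,-0.3],0],[[0.7,14,-0.3],0],[[0.7,14,-0.3],0],[[0.7,14,-0.3],0]]'; python3 -c "
from h import *
plan(loc(TR,[0,.0072,.026]),TR[2]);s=snap('scene','g1.png',(270,150,410,290),2.8);snap('top','g2.png',(170,120,310,240),2.8)
a=cv2.imread('pics/g1.png');b=cv2.imread('pics/g2.png');cv2.imwrite('pics/g.png',np.hstack([a[:336],b]))"
```

```text
t: 2.55
tcp_pos: [0.6214, 0.115, 0.0929]
tool_rot: [0.464, -0.532, 0.534, -0.466]
force: [-0.6, 0.1, 0.8]
finger_gap: 0.764
shift cm [-0.68  6.69  0.1 ] turn -0.002 | tcp [0.6214 0.115  0.0929] jaw -0.136 q6 0.14 ydir [ 0.003 -0.    -1.   ] t 2.5 F [-0.6  0.1  0.8] gap 0.764
```

View pics/g.png

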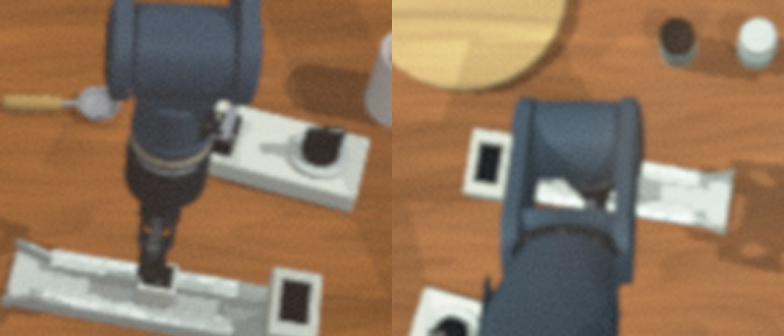

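The picture shows the fingers above the spent cartridge, straddling it across the track at left image (160,275). I'll shift back 0.7 cm along x, descend and grip.

```bash
python3 -m jog '[[[-0.7,2,0.1],0],[[-0.7,4,0.1],0],[[-0.7,6,0.1],0],[[-0.7,6.7,0.1],0],[[-0.7,6.7,0.1],0],[[-0.7,6.7,0.1],0],[[-0.7,6.7,0.1],0]]' && python3 -m jog '[[[0,0,0],0],[[0,0,0],0],[[0,0,0],0],[[0,0,0],0],[[0,0,0],0],[[0,0,0],0],[[0,0,0],0],[[0,0,0],0],[[0,0,0],0],[[0,0,0],0]]' 3 40; python3 -c "
from h import *
st=manip.sense();print(inv(TR,st['tcp_pos']).round(4),st['force'])
plan(loc(TR,[0,-.15,.026]),TR[2])"
```

```text
t: 3.23
tcp_pos: [0.6233, 0.122, 0.0261]
tool_rot: [0.464, -0.532, 0.534, -0.466]
force: [-1.3, -0.0, -0.5]
finger_gap: 0.759
t: 4.07
tcp_pos: [0.6227, 0.122, 0.0256]
tool_rot: [0.464, -0.532, 0.533, -0.465]
force: [-0.7, 0.1, 6.5]
finger_gap: 0.413
[-0.0008  0.0076  0.0256] [-0.73037824  0.0681566   6.54004206]
shift cm [15.76 -0.05  0.11] turn -0.002 | tcp [0.6227 0.122  0.0256] jaw -0.136 q6 0.15 ydir [ 0.002  0.    -1.   ] t 4.1 F [-0.7  0.1  6.5] gap 0.413
```

```bash
python3 -m jog '[[[0,-0.15,0.1],0],[[1,-0.15,0.1],0],[[2,-0.15,0.1],0],[[3,-0.15,0.1],0],[[4,-0.15,0.1],0],[[5,-0.15,0.1],0],[[6,-0.15,0.1],0],[[7,-0.15,0.1],0],[[8,-0.15,0.1],0],[[9,-0.15,0.1],0],[[10,-0.15,0.1],0],[[11,-0.15,0.1],0],[[12,-0.15,0.1],0],[[13,-0.15,0.1],0],[[14,-0.15,0.1],0],[[15,-0.15,0.1],0],[[15.8,-0.15,0.1],0],[[15.8,-0.15,0.1],0],[[15.8,-0.15,0.1],0]]' ; python3 -c "
from h import *
st=manip.sense();print(inv(TR,st['tcp_pos']).round(4),st['force'])
plan(loc(TY,[0,0,.12]),TY[2])"
```

```text
t: 5.65
tcp_pos: [0.6014, -0.0352, 0.0258]
tool_rot: [-0.465, 0.533, -0.533, 0.465]
force: [0.6, 0.1, -0.3]
finger_gap: 0.415
[-0.0009 -0.1511  0.0258] [ 0.58371875  0.05995129 -0.31510939]
shift cm [24.24 -9.42  7.84] turn -0.130 | tcp [ 0.6014 -0.0352  0.0258] jaw -0.137 q6 -0.11 ydir [-0.  0. -1.] t 5.7 F [ 0.6  0.1 -0.3] gap 0.415
```

```bash
python3 -m jog '[[[0,-3,0],0],[[0,-6,0],0],[[0,-9,0],0],[[4,-9.4,1.3],-0.1],[[8,-9.4,2.6],-0.13],[[12,-9.4,3.9],-0.13],[[16,-9.4,5.2],-0.13],[[19,-9.4,6.5],-0.13],[[22,-9.4,7.4],-0.13],[[24.2,-9.4,7.8],-0.13],[[24.2,-9.4,7.8],-0.13],[[24.2,-9.4,7.8],-0.13],[[24.2,-9.4,7.8],-0.13],[[24.2,-9.4,7.8],-0.13],[[24.2,-9.4,7.8],-0.13]]' ; python3 -c "
from h import *
st=manip.sense();print(inv(TY,st['tcp_pos']).round(4),st['force'])
plan(loc(TY,[0,0,.0255]),TY[2])"
```

```text
t: 6.9
tcp_pos: [0.6459, -0.283, 0.1198]
tool_rot: [-0.499, 0.501, -0.501, 0.499]
force: [-0.3, 0.5, -0.3]
finger_gap: 0.415
[-0.      0.0031  0.1198] [-0.28627547  0.45575182 -0.26931957]
shift cm [0.31 9.43 0.01] turn 0.003 | tcp [ 0.6459 -0.283   0.1198] jaw -0.004 q6 -0.57 ydir [-0.001  0.001 -1.   ] t 6.9 F [-0.3  0.5 -0.3] gap 0.415
```

Lower it, release with a small opening, then rise and look.

```bash
python3 -m jog '[[[0.2,2,0],0],[[0.2,4,0],0],[[0.2,6,0],0],[[0.2,8,0],0],[[0.2,9,0],0],[[0.2,9.4,0],0],[[0.2,9.4,0],0],[[0.2,9.4,0],0],[[0.2,9.4,0],0]]' && python3 -m jog '[[[0,0,0],0],[[0,0,0],0],[[0,0,0],0],[[0,0,0],0],[[0,0,0],0],[[0,-3,0],0],[[0,-6,0],0],[[0,-9,0],0],[[0,-12,0],0],[[0,-15,0],0],[[0,-15,0],0],[[0,-15,0],0],[[0,-15,0],0]]' 5.8
python3 - <<'E'
from h import *
T=snap('top','c1.png',(270,120,430,290),2.4);S=snap('scene','c2.png',(130,150,290,290),2.4)
a=cv2.imread('pics/c1.png');b=cv2.imread('pics/c2.png');H=min(a.shape[0],b.shape[0]);cv2.imwrite('pics/c.png',np.hstack([a[:H],b[:H]]))
for n,p in(("A",(.460,-.180)),("B",(.462,-.3075))):
    for r in fitcart([T,S],p)[:2]: print(n,np.round(r,4))
plan([.460,-.180,.12],-.507)
E
```

```text
t: 7.65
tcp_pos: [0.647, -0.2874, 0.0274]
tool_rot: [0.498, -0.5, 0.502, -0.499]
force: [0.1, 0.9, -0.6]
finger_gap: 0.416
t: 8.73
tcp_pos: [0.6454, -0.2867, 0.1754]
tool_rot: [-0.499, 0.502, -0.501, 0.498]
force: [0.4, 0.3, 0.2]
finger_gap: 0.68
A [ 5.967098e+02  4.586000e-01 -1.798000e-01  2.649800e+00]
A [ 5.96944e+02  4.58700e-01 -1.79800e-01  2.63290e+00]
B [ 8.225147e+02  4.604000e-01 -3.078000e-01  1.693000e-01]
B [ 8.227982e+02  4.595000e-01 -3.081000e-01  1.514000e-01]
shift cm [-10.51   5.47 -18.52] turn 0.501 | tcp [ 0.6448 -0.2863  0.1738] jaw -0.006 q6 -0.57 ydir [-0.003  0.002 -1.   ] t 8.8 F [-0.6 -0.1 -0.2] gap 0.677
```

View pics/c.png

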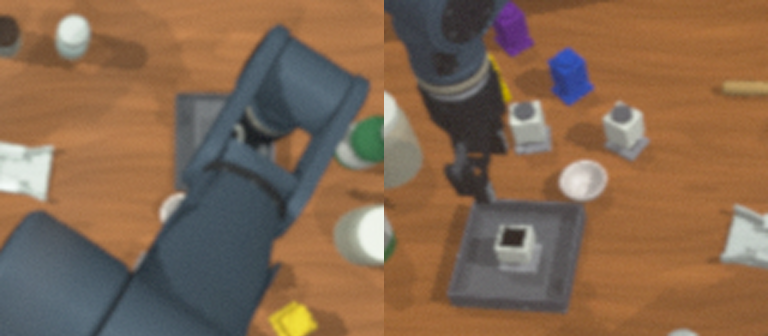

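The right image shows the spent cartridge upright in the tray at (517,245). Cartridges A at (622,130) and B at (528,125) haven't moved. Next is A.

```bash
python3 -m jog '[[[-10.5,3,-18.5],0.5],[[-10.5,3,-18.5],0.5],[[-10.5,3,-18.5],0.5],[[-10.5,3,-18.5],0.5],[[-10.5,3,-18.5],0.5],[[-10.5,3,-18.5],0.5],[[-10.5,3,-18.5],0.5],[[-10.5,3,-18.5],0.5],[[-10.5,3,-18.5],0.5],[[-10.5,3,-18.5],0.5]]'
python3 - <<'E'
from h import *
T=snap('top');S=snap('scene','a1.png',(190,150,290,250),5)
for r in fitcart([S],(.46,-.18))[:2]: print("A",np.round(r,4))
plan([.460,-.180,.022],-.505)
E
```

```text
t: 9.67
tcp_pos: [0.4636, -0.1824, 0.1459]
tool_rot: [0.359, -0.608, 0.61, -0.359]
force: [0.1, 0.6, -0.2]
finger_gap: 0.683
A [61.3234  0.4586 -0.1798  2.6372]
A [61.424   0.4585 -0.1798  2.6324]
shift cm [-0.03 12.38 -0.37] turn -0.001 | tcp [ 0.463  -0.1819  0.1458] jaw -0.506 q6 -0.09 ydir [ 0.001 -0.001 -1.   ] t 9.8 F [0.1 0.3 0.9] gap 0.681
```

View pics/a1.png

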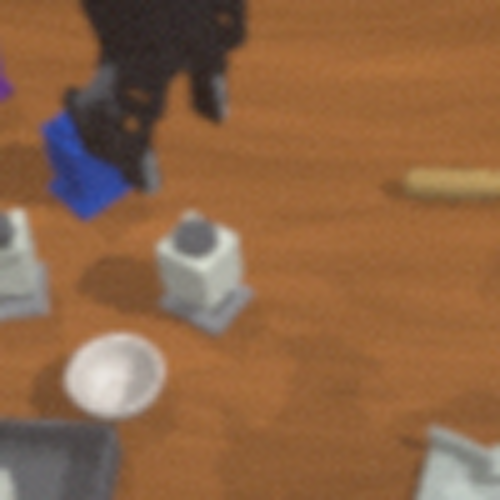

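The crop shows A at (202,260) with its grey cap and steel foot, clear of the bowl at (115,375). The gripper is above it, aligned. Descend and grip.

```bash
python3 -m jog '[[[0,2,-0.4],0],[[0,4,-0.4],0],[[0,6,-0.4],0],[[0,8,-0.4],0],[[0,10,-0.4],0],[[0,11.5,-0.4],0],[[0,12.3,-0.4],0],[[0,12.3,-0.4],0],[[0,12.3,-0.4],0],[[0,12.3,-0.4],0]]' && python3 -m jog '[[[0,0,0],0],[[0,0,0],0],[[0,0,0],0],[[0,0,0],0],[[0,0,0],0],[[0,0,0],0],[[0,0,0],0],[[0,0,0],0],[[0,0,0],0],[[0,0,0],0]]' 3 50; python3 -c "
from h import *
plan(loc(TR,[0,-.148,.12]),TR[2])"
```

```text
t: 10.6
tcp_pos: [0.4588, -0.1794, 0.0234]
tool_rot: [0.359, -0.609, 0.61, -0.359]
force: [-0.1, 0.2, 0.9]
finger_gap: 0.679
t: 11.43
tcp_pos: [0.4589, -0.1795, 0.0239]
tool_rot: [0.358, -0.608, 0.61, -0.359]
force: [0.4, -0.1, 5.8]
finger_gap: 0.414
shift cm [-19.85  -9.6    5.47] turn -0.372 | tcp [ 0.4589 -0.1795  0.0239] jaw -0.506 q6 -0.09 ydir [ 0.002 -0.002 -1.   ] t 11.4 F [ 0.4 -0.1  5.8] gap 0.414
```

```bash
python3 -m jog '[[[0,-3,0],0],[[0,-6,0],0],[[0,-9.5,0],0],[[-3,-9.5,0.8],-0.1],[[-6,-9.5,1.6],-0.2],[[-9,-9.5,2.4],-0.3],[[-12,-9.5,3.2],-0.37],[[-15,-9.5,4.2],-0.37],[[-18,-9.5,5],-0.37],[[-19.8,-9.5,5.5],-0.37],[[-19.8,-9.5,5.5],-0.37],[[-19.8,-9.5,5.5],-0.37],[[-19.8,-9.5,5.5],-0.37],[[-19.8,-9.5,5.5],-0.37],[[-19.8,-9.5,5.5],-0.37]]'; python3 -c "
from h import *
plan(loc(TR,[0,-.148,.0315]),TR[2])"
```

```text
t: 12.68
tcp_pos: [0.6011, -0.0333, 0.1177]
tool_rot: [-0.465, 0.533, -0.533, 0.464]
force: [0.0, -0.2, -1.9]
finger_gap: 0.419
shift cm [-0.12  8.62  0.16] turn -0.003 | tcp [ 0.6011 -0.0333  0.1177] jaw -0.137 q6 -0.10 ydir [-0.001  0.    -1.   ] t 12.7 F [ 0.  -0.2 -1.9] gap 0.419
```

```bash
python3 -m jog '[[[0,2,0.1],0],[[0,4,0.1],0],[[0,6,0.1],0],[[0,7.5,0.1],0],[[0,8.5,0.1],0],[[0,8.6,0.1],0],[[0,8.6,0.1],0],[[0,8.6,0.1],0],[[0,8.6,0.1],0]]'
python3 - <<'E'
from h import *
st=manip.sense();print(inv(TR,st['tcp_pos']).round(4))
plan(loc(TR,[0,.097,.0315]),TR[2])
S=snap('scene','m.png',(250,170,390,290),5)
E
```

```text
t: 13.43
tcp_pos: [0.6037, -0.0328, 0.0328]
tool_rot: [0.465, -0.532, 0.533, -0.465]
force: [0.0, -0.7, -2.1]
finger_gap: 0.418
[ 0.001  -0.1484  0.0328]
shift cm [-24.54   0.12  -0.15] turn -0.002 | tcp [ 0.6037 -0.0328  0.0328] jaw -0.136 q6 -0.10 ydir [ 0.002 -0.    -1.   ] t 13.4 F [ 0.  -0.7 -2.1] gap 0.418
```

View pics/m.png

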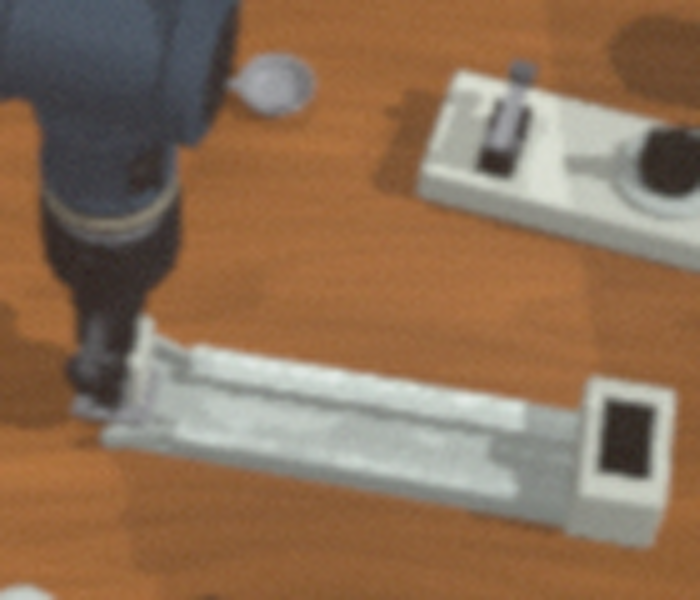

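The foot is in the flared mouth at (115,405), ahead of the lips. Slide it in carefully.

```bash
python3 -m jog '[[[0,0.1,-0.15],0],[[-0.5,0.1,-0.15],0],[[-1,0.1,-0.15],0],[[-1.5,0.1,-0.15],0],[[-2,0.1,-0.15],0],[[-2.5,0.1,-0.15],0],[[-3,0.1,-0.15],0],[[-3.5,0.1,-0.15],0],[[-4,0.1,-0.15],0],[[-4.5,0.1,-0.15],0],[[-5,0.1,-0.15],0],[[-5.5,0.1,-0.15],0],[[-6,0.1,-0.15],0],[[-6.5,0.1,-0.15],0],[[-7,0.1,-0.15],0],[[-7,0.1,-0.15],0]]'
python3 - <<'E'
from h import *
st=manip.sense();print(inv(TR,st['tcp_pos']).round(4))
plan(loc(TR,[0,.097,.0315]),TR[2])
E
```

```text
t: 14.82
tcp_pos: [0.6112, 0.0381, 0.0308]
tool_rot: [-0.465, 0.533, -0.533, 0.465]
force: [0.4, 0.6, -1.3]
finger_gap: 0.419
[-0.001  -0.0771  0.0308]
shift cm [-17.42  -0.06   0.09] turn -0.001 | tcp [0.6112 0.0381 0.0308] jaw -0.135 q6 0.01 ydir [ 0.  0. -1.] t 14.8 F [ 0.4  0.6 -1.3] gap 0.419
```

```bash
python3 -m jog '[[[-1,0,0.05],0],[[-2,0,0.05],0],[[-3,0,0.05],0],[[-4,0,0.05],0],[[-5,0,0.05],0],[[-6,0,0.05],0],[[-7,0,0.05],0],[[-8,0,0.05],0],[[-9,0,0.05],0],[[-10,0,0.05],0],[[-11,0,0.05],0],[[-12,0,0.05],0],[[-13,0,0.05],0],[[-14,0,0.05],0],[[-15,0,0.05],0],[[-15.7,0,0.05],0],[[-16.2,0,0.05],0],[[-16.4,0,0.05],0],[[-16.6,0,0.05],0],[[-16.6,0,0.05],0]]' && python3 -m jog '[[[-0.2,0,0],0],[[-0.4,0,0],0],[[-0.6,0,0],0],[[-0.8,0,0],0],[[-0.9,0,0],0],[[-1,0,0],0],[[-1.1,0,0],0],[[-1.1,0,0],0]]'
python3 - <<'E'
from h import *
st=manip.sense();print(inv(TR,st['tcp_pos']).round(4))
plan(loc(TR,[0,.097,.0315]),TR[2])
E
```

```text
t: 16.48
tcp_pos: [0.6341, 0.2015, 0.0308]
tool_rot: [-0.465, 0.533, -0.533, 0.465]
force: [0.1, 0.4, -1.5]
finger_gap: 0.418
t: 17.15
tcp_pos: [0.6356, 0.2125, 0.0308]
tool_rot: [-0.465, 0.533, -0.533, 0.465]
force: [1.1, 0.0, -2.3]
finger_gap: 0.416
[-0.0002  0.099   0.0308]
shift cm [ 0.2  -0.07  0.02] turn -0.002 | tcp [0.6356 0.2125 0.0308] jaw -0.136 q6 0.29 ydir [ 0.  0. -1.] t 17.1 F [ 1.1  0.  -2.3] gap 0.416
```

```bash
python3 -m jog '[[[-0.1,0,0],0],[[-0.2,0,0],0],[[-0.2,0,0],0],[[-0.2,0,0],0]]';python3 -m jog '[[[-0.1,0,0],0],[[-0.2,0,0],0],[[-0.2,0,0],0],[[-0.2,0,0],0]]'
python3 - <<'E'
from h import *
st=manip.sense();print(inv(TR,st['tcp_pos']).round(4), st['force'])
E
```

```text
t: 17.48
tcp_pos: [0.6357, 0.2129, 0.0309]
tool_rot: [0.466, -0.532, 0.533, -0.464]
force: [-0.5, -5.1, -0.4]
finger_gap: 0.416
t: 17.82
tcp_pos: [0.6357, 0.2131, 0.031]
tool_rot: [0.467, -0.532, 0.533, -0.463]
force: [-1.4, -9.4, 1.6]
finger_gap: 0.413
[-0.0002  0.0995  0.031 ] [-1.40913946 -9.41614643  1.64410735]
```

Hard against the stop, with 9 N of reaction at y≈0.099. Unload, release and rise.

```bash
python3 -m jog '[[[0.2,0.05,0],0],[[0.2,0.05,0],0],[[0.2,0.05,0],0]]' && python3 -m jog '[[[0,0,0],0],[[0,0,0],0],[[0,0,0],0],[[0,0,0],0],[[0,0,0],0],[[0,-3,0],0],[[0,-6,0],0],[[0,-9,0],0],[[0,-11,0],0],[[0,-11,0],0],[[0,-11,0],0],[[0,-11,0],0]]' 5.8
python3 - <<'E'
from h import *
S=snap('scene')
for r in fitcart([S],(.462,-.3075))[:2]: print("B",np.round(r,4))
for r in fitcart([S],(.462,-.3075),boxes=CART,yaws=[1.6,1.7,1.8])[:1]: print("B90",np.round(r,4))
plan([.4615,-.3075,.14],.18)
E
```

```text
t: 18.07
tcp_pos: [0.6357, 0.2129, 0.0304]
tool_rot: [0.466, -0.532, 0.533, -0.464]
force: [-0.4, -5.5, 0.2]
finger_gap: 0.414
t: 19.07
tcp_pos: [0.635, 0.2143, 0.1395]
tool_rot: [-0.465, 0.533, -0.532, 0.464]
force: [0.3, 0.6, -0.3]
finger_gap: 0.678
B [17.3386  0.4603 -0.308   0.1946]
B [17.3418  0.4604 -0.3078  0.2002]
B90 [28.0074  0.4597 -0.3081  1.6933]
shift cm [ 5.404e+01 -5.000e-02 -1.009e+01] turn -0.316 | tcp [0.6347 0.2142 0.1388] jaw -0.136 q6 0.29 ydir [-0.003 -0.    -1.   ] t 19.1 F [-0.3 -0.4 -0.2] gap 0.676
```

```bash
python3 -m jog '[[[54,-1,-10.1],-0.32],[[54,-1,-10.1],-0.32],[[54,-1,-10.1],-0.32],[[54,-1,-10.1],-0.32],[[54,-1,-10.1],-0.32],[[54,-1,-10.1],-0.32],[[54,-1,-10.1],-0.32],[[54,-1,-10.1],-0.32],[[54,-1,-10.1],-0.32],[[54,-1,-10.1],-0.32],[[54,-1,-10.1],-0.32],[[54,-1,-10.1],-0.32],[[54,-1,-10.1],-0.32],[[54,-1,-10.1],-0.32],[[54,-1,-10.1],-0.32],[[54,-1,-10.1],-0.32],[[54,-1,-10.1],-0.32],[[54,-1,-10.1],-0.32]]'
python3 - <<'E'
from h import *
T=snap('top');S=snap('scene','b1.png',(130,140,270,245),4)
for r in fitcart([S],(.462,-.3075))[:2]: print("B",np.round(r,4))
print("A in track",fitcart([T,S],loc(TR,[0,.097,0])[:2],z=.006,boxes=CART[2:],yaws=[-.134])[0],loc(TR,[0,.097,0]))
plan([.461,-.3077,.022],.19)
E
```

```text
t: 20.62
tcp_pos: [0.4627, -0.3048, 0.1497]
tool_rot: [-0.544, 0.452, -0.451, 0.545]
force: [-0.4, -0.3, 0.1]
finger_gap: 0.678
B [20.9966  0.4601 -0.3077  0.1836]
B [21.0649  0.4605 -0.3078  0.1727]
A in track (np.float64(1269.870830449827), np.float64(0.64159347677005), np.float64(0.22215040747085862), np.float64(0.40102698045291996)) [0.63551902 0.21054729 0.        ]
shift cm [ 0.22 12.81 -0.24] turn -0.004 | tcp [ 0.463  -0.3052  0.1501] jaw 0.186 q6 -0.97 ydir [-0.001  0.001 -1.   ] t 20.7 F [-0.9 -0.7 -0. ] gap 0.681
```

View pics/b1.png

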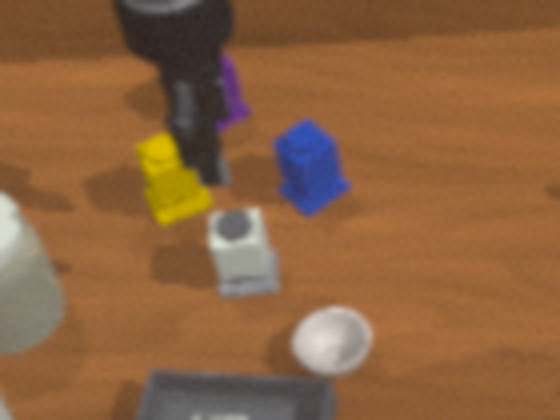

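The crop shows B at (240,250), between yellow at (172,180) and blue at (312,170). I need to check that the rear finger clears yellow's near corner at (212,193).

Run:
```python
from h import *
S=snap('scene'); o=lambda x,y:(130+x/4,140+y/4)
for n,c,z in(("yel foot",(213,195),.003),("yel hop top",(180,140),.05),("blue foot",(308,213),.003),("blue left",(281,192),.003)):
    p=w(S,*o(*c),z); print(n,p.round(3),(rz(.19).T@(p-[.4605,-.3077,0])).round(3))
```

```text
yel foot [ 0.382 -0.351  0.003] [-0.085 -0.027  0.003]
yel hop top [ 0.364 -0.373  0.05 ] [-0.107 -0.045  0.05 ]
blue foot [ 0.397 -0.268  0.003] [-0.055  0.051  0.003]
blue left [ 0.376 -0.294  0.003] [-0.081  0.029  0.003]
```

Clear: the finger stays within 50 mm of B's centre and yellow's corner is 85 mm away. Descend and grip.

```bash
python3 -m jog '[[[0.2,2,-0.25],0],[[0.2,4,-0.25],0],[[0.2,6,-0.25],0],[[0.2,8,-0.25],0],[[0.2,10,-0.25],0],[[0.2,11.5,-0.25],0],[[0.2,12.5,-0.25],0],[[0.2,12.7,-0.25],0],[[0.2,12.7,-0.25],0],[[0.2,12.7,-0.25],0]]' && python3 -m jog '[[[0,0,0],0],[[0,0,0],0],[[0,0,0],0],[[0,0,0],0],[[0,0,0],0],[[0,0,0],0],[[0,0,0],0],[[0,0,0],0],[[0,0,0],0],[[0,0,0],0]]' 3 50 && python3 -m jog '[[[0,-3,0],0],[[0,-6,0],0],[[0,-9.5,0],0],[[0,-9.5,0],0],[[0,-9.5,0],0]]'; python3 -c "
from h import *
plan(loc(TR,[0,-.15,.118]),TR[2])"
```

```text
t: 21.6
tcp_pos: [0.461, -0.3096, 0.0239]
tool_rot: [0.544, -0.451, 0.452, -0.544]
force: [0.2, 0.3, 0.3]
finger_gap: 0.676
t: 22.43
tcp_pos: [0.4612, -0.3101, 0.0245]
tool_rot: [0.544, -0.451, 0.453, -0.544]
force: [0.7, 0.8, 5.4]
finger_gap: 0.417
t: 22.85
tcp_pos: [0.4614, -0.3104, 0.1202]
tool_rot: [0.544, -0.45, 0.454, -0.544]
force: [-0.0, 0.4, -1.6]
finger_gap: 0.413
shift cm [-24.56   0.17  18.93] turn 0.318 | tcp [ 0.4614 -0.3104  0.1202] jaw 0.184 q6 -0.98 ydir [ 0.003 -0.003 -1.   ] t 22.9 F [-0.   0.4 -1.6] gap 0.413
```

```bash
python3 -m jog '[[[-3,0,2.3],0.1],[[-6,0,4.6],0.2],[[-9,0,6.9],0.3],[[-12,0,9.2],0.32],[[-15,0,11.6],0.32],[[-18,0,13.9],0.32],[[-21,0,16.2],0.32],[[-23.5,0,18.1],0.32],[[-24.6,0,18.9],0.32],[[-24.6,0,18.9],0.32],[[-24.6,0,18.9],0.32],[[-24.6,0,18.9],0.32],[[-24.6,0,18.9],0.32]]'; python3 -c "
from h import *
plan(loc(TR,[0,-.15,.032]),TR[2])"
```

```text
t: 23.93
tcp_pos: [0.6003, -0.0345, 0.1177]
tool_rot: [-0.465, 0.534, -0.533, 0.464]
force: [0.0, -0.1, -1.1]
finger_gap: 0.418
shift cm [-0.06  8.57  0.23] turn -0.004 | tcp [ 0.6003 -0.0345  0.1177] jaw -0.138 q6 -0.10 ydir [-0.002 -0.    -1.   ] t 23.9 F [ 0.  -0.1 -1.1] gap 0.418
```

```bash
python3 -m jog '[[[0,2,0.15],0],[[0,4,0.15],0],[[0,6,0.15],0],[[0,7.5,0.15],0],[[0,8.5,0.15],0],[[0,8.6,0.15],0],[[0,8.6,0.15],0],[[0,8.6,0.15],0],[[0,8.6,0.15],0],[[0,8.6,0.15],0]]'; python3 -c "
from h import *
st=manip.sense();print(inv(TR,st['tcp_pos']).round(4))
plan(loc(TR,[0,.051,.0315]),TR[2])"
```

```text
t: 24.77
tcp_pos: [0.6033, -0.0334, 0.0332]
tool_rot: [0.465, -0.532, 0.533, -0.465]
force: [-0.4, -0.5, -1.9]
finger_gap: 0.415
[ 0.0007 -0.1491  0.0332]
shift cm [-20.01   0.16  -0.11] turn -0.002 | tcp [ 0.6033 -0.0334  0.0332] jaw -0.136 q6 -0.10 ydir [ 0.002 -0.    -1.   ] t 24.8 F [-0.4 -0.5 -1.9] gap 0.415
```

```bash
python3 -m jog '[[[0,0.15,-0.1],0],[[-0.5,0.15,-0.1],0],[[-1,0.15,-0.1],0],[[-1.5,0.15,-0.1],0],[[-2,0.15,-0.1],0],[[-2.5,0.15,-0.1],0],[[-3,0.15,-0.1],0],[[-3.5,0.15,-0.1],0],[[-4,0.15,-0.1],0],[[-4.5,0.15,-0.1],0],[[-5,0.15,-0.1],0],[[-5.5,0.15,-0.1],0],[[-6,0.15,-0.1],0],[[-6.5,0.15,-0.1],0],[[-7,0.15,-0.1],0],[[-7,0.15,-0.1],0],[[-7,0.15,-0.1],0]]'; python3 -c "
from h import *
st=manip.sense();print(inv(TR,st['tcp_pos']).round(4))
plan(loc(TR,[0,.051,.0315]),TR[2])"
```

```text
t: 26.18
tcp_pos: [0.6113, 0.0366, 0.0308]
tool_rot: [0.465, -0.533, 0.533, -0.465]
force: [0.2, -0.5, -2.0]
finger_gap: 0.419
[-0.0008 -0.0786  0.0308]
shift cm [-12.96  -0.07   0.06] turn -0.001 | tcp [0.6113 0.0366 0.0308] jaw -0.135 q6 0.01 ydir [-0. -0. -1.] t 26.2 F [ 0.2 -0.5 -2. ] gap 0.419
```

```bash
python3 -m jog '[[[-1,0,0.05],0],[[-2,0,0.05],0],[[-3,0,0.05],0],[[-4,0,0.05],0],[[-5,0,0.05],0],[[-6,0,0.05],0],[[-7,0,0.05],0],[[-8,0,0.05],0],[[-9,0,0.05],0],[[-10,0,0.05],0],[[-11,0,0.05],0],[[-11.5,0,0.05],0],[[-11.9,0,0.05],0],[[-12.1,0,0.05],0],[[-12.2,0,0.05],0],[[-12.3,0,0.05],0],[[-12.4,0,0.05],0],[[-12.5,0,0.05],0]]' && python3 -m jog '[[[-0.1,0,0],0],[[-0.2,0,0],0],[[-0.3,0,0],0],[[-0.3,0,0],0],[[-0.3,0,0],0]]'; python3 -c "
from h import *
st=manip.sense();print(inv(TR,st['tcp_pos']).round(4))
plan(loc(TR,[0,.051,.0315]),TR[2])"
```

```text
t: 27.68
tcp_pos: [0.6287, 0.1597, 0.0308]
tool_rot: [-0.465, 0.533, -0.533, 0.465]
force: [-0.2, 0.6, -1.9]
finger_gap: 0.413
t: 28.1
tcp_pos: [0.6291, 0.1631, 0.0308]
tool_rot: [0.465, -0.533, 0.533, -0.465]
force: [0.4, 0.4, -1.0]
finger_gap: 0.418
[0.     0.0491 0.0308]
shift cm [-0.19 -0.07 -0.  ] turn -0.002 | tcp [0.6291 0.1631 0.0308] jaw -0.136 q6 0.22 ydir [ 0. -0. -1.] t 28.1 F [ 0.4  0.4 -1. ] gap 0.418
```

```bash
python3 -m jog '[[[-0.1,0,0],0],[[-0.2,0,0],0],[[-0.3,0,0],0],[[-0.3,0,0],0],[[-0.3,0,0],0]]';python3 -m jog '[[[-0.1,0,0],0],[[-0.2,0,0],0],[[-0.3,0,0],0],[[-0.3,0,0],0],[[-0.3,0,0],0]]'; python3 -c "
from h import *
st=manip.sense();print(inv(TR,st['tcp_pos']).round(4))"
```

```text
t: 28.52
tcp_pos: [0.6294, 0.1649, 0.0309]
tool_rot: [0.466, -0.532, 0.533, -0.464]
force: [-1.2, -4.8, 0.6]
finger_gap: 0.413
t: 28.93
tcp_pos: [0.6294, 0.1653, 0.0311]
tool_rot: [0.467, -0.532, 0.533, -0.463]
force: [-1.3, -12.3, 1.3]
finger_gap: 0.419
[0.     0.0514 0.0311]
```

Contact again: 12 N at a position that fits a closed row, with the grip offset of 2.5 mm. Release, rise, move aside over the pod, and look.

```bash
python3 -m jog '[[[0.3,0.05,0],0],[[0.3,0.05,0],0],[[0.3,0.05,0],0]]' && python3 -m jog '[[[0,0,0],0],[[0,0,0],0],[[0,0,0],0],[[0,0,0],0],[[0,0,0],0],[[0,-3,0],0],[[0,-6,0],0],[[0,-9,0],0],[[0,-12,0],0],[[8,-12,0],0],[[16,-12,0],0],[[20,-12,0],0],[[20,-12,0],0],[[20,-12,0],0],[[20,-12,0],0],[[20,-12,0],0],[[20,-12,0],0],[[20,-12,0],0]]' 5.8
python3 - <<'E'
from h import *
T=snap('top','k1.png',(170,150,270,270),4);S=snap('scene','k2.png',(290,170,410,290),4)
a=cv2.imread('pics/k1.png');b=cv2.imread('pics/k2.png');cv2.imwrite('pics/k.png',np.hstack([a,b]))
for n,l in(("mark0 zero dir tip",[-.021,.05,.074]),("axis top",[0,.05,.074])):
    p=px(T,loc(POD,l)),px(S,loc(POD,l)); print(n,(p[0]-[170,150])*4,(p[1]-[290,170])*4+[400,0])
print(loc(POD,[0,.05,0]))
plan(loc(POD,[0,.05,.14]))
E
```

```text
t: 29.18
tcp_pos: [0.6296, 0.165, 0.0306]
tool_rot: [0.465, -0.532, 0.533, -0.465]
force: [-1.5, -6.3, 1.4]
finger_gap: 0.417
t: 30.68
tcp_pos: [0.6024, -0.0309, 0.1503]
tool_rot: [-0.465, 0.533, -0.532, 0.465]
force: [-1.1, -0.1, -0.5]
finger_gap: 0.677
mark0 zero dir tip [ 66.56068375 380.68745886] [789.51686166  85.82991713]
axis top [ 73.57380569 356.15234026] [784.63649678 105.95534839]
[0.43631544 0.30441257 0.        ]
shift cm [-30.98   1.04 -20.94] turn 0.000 | tcp [ 0.6025 -0.0306  0.1503] jaw -0.134 q6 -0.10 ydir [-0.  0. -1.] t 30.8 F [-0.1  0.5  0.1] gap 0.677
```

View pics/k.png

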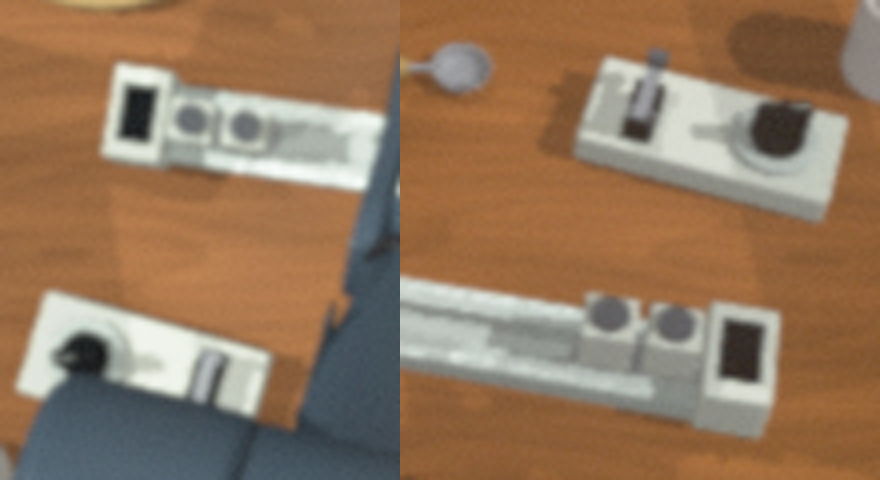

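The right image shows both cartridges in a closed row against the stop, at (612,335) and (675,335). The knob is at (778,130). I'll zoom in on it in both views.

Run:
```python
from h import *
T=snap('top');S=snap('scene')
def crop(s,P,k=12,r=16):
    c=px(s,P); o=(c-r).round().astype(int); g=s["frame"][o[1]:o[1]+2*r,o[0]:o[0]+2*r,::-1]
    g=cv2.resize(g,None,fx=k,fy=k,interpolation=cv2.INTER_CUBIC)
    for ang in np.arange(0,3.01,.5):
        # mark direction at counter=ang: from pod -x turned clockwise
        a=np.pi-ang; q=((px(s,loc(POD,[.03*np.cos(a),.05+.03*np.sin(a),.074]))-o+.5)*k).astype(int)
        cv2.circle(g,q,3,(0,0,255),-1); cv2.putText(g,"%.1f"%ang,q+4,0,.4,(0,255,0),1)
    return g
cv2.imwrite('pics/n.png',np.hstack([crop(s,loc(POD,[0,.05,.07])) for s in(T,S)]))
```

```text
(no output)
```

View pics/n.png

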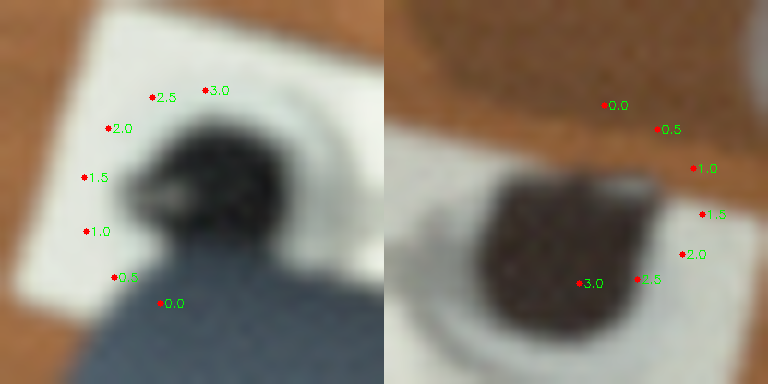

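The mark points to roughly 1.2 rad: about 1.4 from the top view at (130,192) and about 1.05 from the scene view at (630,183). The jaws will align with the bar, so I move above the knob with jaw yaw ≈ 0.06.

```bash
python3 -m jog '[[[-31,1,-21],-0.19],[[-31,1,-21],-0.19],[[-31,1,-21],-0.19],[[-31,1,-21],-0.19],[[-31,1,-21],-0.19],[[-31,1,-21],-0.19],[[-31,1,-21],-0.19],[[-31,1,-21],-0.19],[[-31,1,-21],-0.19],[[-31,1,-21],-0.19],[[-31,1,-21],-0.19],[[-31,1,-21],-0.19],[[-31,1,-21],-0.19],[[-31,1,-21],-0.19],[[-31,1,-21],-0.19]]' 4.5 25; python3 -c "
from h import *
plan(loc(POD,[0,.05,.05]),.06)"
```

```text
t: 32.13
tcp_pos: [0.4373, 0.3023, 0.1403]
tool_rot: [-0.513, 0.487, -0.487, 0.513]
force: [0.5, 0.3, -0.2]
finger_gap: 0.527
shift cm [-0.22  9.03 -0.09] turn -0.008 | tcp [0.4373 0.3023 0.1403] jaw 0.052 q6 0.34 ydir [ 0. -0. -1.] t 32.1 F [ 0.5  0.3 -0.2] gap 0.527
```

```bash
python3 -m jog '[[[-0.1,2,-0.1],0],[[-0.1,4,-0.1],0],[[-0.1,6,-0.1],0],[[-0.1,7.5,-0.1],0],[[-0.1,8.5,-0.1],0],[[-0.1,9,-0.1],0],[[-0.1,9,-0.1],0],[[-0.1,9,-0.1],0]]' && python3 -m jog '[[[0,0,0],0],[[0,0,0],0],[[0,0,0],0],[[0,0,0],0],[[0,0,0],0],[[0,0,0],0],[[0,0,0],0],[[0,0,0],0],[[0,0,0],0],[[0,0,0],0],[[0,0,0],0],[[0,0,0],0]]' 0.5 25; python3 -c "
from h import *
plan(loc(POD,[0,.05,.05]),POD[2]+np.pi/2);print(manip.sense()['ft_torque'])"
```

```text
t: 32.8
tcp_pos: [0.4359, 0.3042, 0.0506]
tool_rot: [-0.513, 0.486, -0.487, 0.513]
force: [0.5, -0.4, 0.5]
finger_gap: 0.526
t: 33.8
tcp_pos: [0.4367, 0.3048, 0.0513]
tool_rot: [-0.512, 0.486, -0.487, 0.514]
force: [1.3, -1.2, 5.7]
finger_gap: 0.158
shift cm [ 0.03  0.13 -0.04] turn -1.256 | tcp [0.4367 0.3048 0.0513] jaw 0.054 q6 0.35 ydir [ 0.003  0.001 -1.   ] t 33.8 F [ 1.3 -1.2  5.7] gap 0.158
[-0.14964432 -0.16444434  0.0432573 ]
```

The bar is gripped (13.5 mm). Turn counterclockwise toward zero.

```bash
python3 -m jog '[[[0,-0.05,0],-0.1],[[0,-0.05,0],-0.2],[[0,-0.05,0],-0.3],[[0,-0.05,0],-0.4],[[0,-0.05,0],-0.5],[[0,-0.05,0],-0.6],[[0,-0.05,0],-0.7],[[0,-0.05,0],-0.8],[[0,-0.05,0],-0.9],[[0,-0.05,0],-1.0],[[0,-0.05,0],-1.1],[[0,-0.05,0],-1.15],[[0,-0.05,0],-1.18],[[0,-0.05,0],-1.2],[[0,-0.05,0],-1.2]]'; python3 -c "
from h import *
plan(loc(POD,[0,.05,.05]),POD[2]+np.pi/2);print(manip.sense()['ft_torque'])"; python3 -m jog '[[[0,0,0],-0.03],[[0,0,0],-0.06],[[0,0,0],-0.06],[[0,0,0],-0.06]]'; python3 -c "
from h import *
plan(loc(POD,[0,.05,.05]),POD[2]+np.pi/2);print(manip.sense()['ft_torque'])"
```

```text
t: 35.05
tcp_pos: [0.4353, 0.3037, 0.0513]
tool_rot: [0.699, -0.111, 0.111, -0.698]
force: [0.9, -4.0, 4.9]
finger_gap: 0.157
shift cm [0.07 0.13 0.1 ] turn -0.055 | tcp [0.4353 0.3037 0.0513] jaw 1.255 q6 -0.86 ydir [-0.    -0.001 -1.   ] t 35.0 F [ 0.9 -4.   4.9] gap 0.157
[-0.64547094 -0.08522349  0.03530481]
t: 35.38
tcp_pos: [0.4353, 0.3037, 0.0514]
tool_rot: [0.701, -0.092, 0.092, -0.701]
force: [1.5, -5.1, 5.3]
finger_gap: 0.16
shift cm [0.07 0.14 0.1 ] turn 0.001 | tcp [0.4353 0.3037 0.0514] jaw 1.311 q6 -0.91 ydir [-0. -0. -1.] t 35.4 F [ 1.5 -5.1  5.3] gap 0.160
[-0.78130405 -0.20638104 -0.67466981]
```

The torque jumped to −0.67 N·m with the jaw exactly at the nominal zero, so the stop is reached. Unload slightly, release, rise, and look from close by.

```bash
python3 -m jog '[[[0,0,0],0.03],[[0,0,0],0.03]]' && python3 -m jog '[[[0,0,0],0],[[0,0,0],0],[[0,0,0],0],[[0,0,0],0],[[0,0,0],0],[[0,-2,0],0],[[0,-4,0],0],[[0,-6,0],0],[[0,-9,0],0],[[0,-11,0],0],[[0,-11,0],0],[[0,-11,0],0]]' 4.5
python3 - <<'E'
from h import *
S=snap('scene')
plan(loc(POD,[0,-.055,.16]),POD[2]+np.pi/2)
def crop(s,P,k=12,r=16):
    c=px(s,P); o=(c-r).round().astype(int); g=s["frame"][o[1]:o[1]+2*r,o[0]:o[0]+2*r,::-1]
    g=cv2.resize(g,None,fx=k,fy=k,interpolation=cv2.INTER_CUBIC); print(o); return g
cv2.imwrite('pics/n2.png',np.hstack([crop(S,loc(POD,[0,.05,.06])),crop(S,loc(POD,[-.02,-.055,.05]))]))
E
```

```text
t: 35.55
tcp_pos: [0.4353, 0.3037, 0.0513]
tool_rot: [0.7, -0.101, 0.101, -0.699]
force: [0.7, -3.1, 6.2]
finger_gap: 0.156
t: 36.55
tcp_pos: [0.4359, 0.3048, 0.1619]
tool_rot: [-0.699, 0.1, -0.102, 0.7]
force: [-0.1, 0.1, -0.4]
finger_gap: 0.526
shift cm [  0.4    0.07 -10.45] turn -0.026 | tcp [0.435  0.3044 0.1607] jaw 1.284 q6 -0.88 ydir [-0.  0. -1.] t 36.6 F [-0.8 -0.1 -0.9] gap 0.525
[369 183]
[337 173]
```

View pics/n2.png

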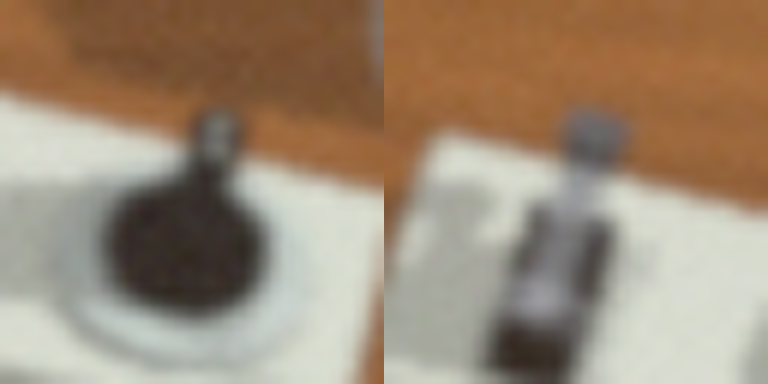

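The knob's white mark now points to the pod's −x, at left image (217,130). The roller is at right image (598,135). Next I locate the roller in the pod frame, using both cameras.

Run:
```python
from h import *
S=snap('scene');T=snap('top')
for x in((598,135),(598,112),(598,160)):
    p=w(S,337+(x[0]-384)/12-.46,173+x[1]/12-.46,.064); print(p.round(4),inv(POD,p).round(4))
# top view from first picture (top1 crop): roller end at ~ (160,418)
p=w(T,165+(160.5)/3-.5,115+(415.5)/3-.5,.064);print(p.round(4),inv(POD,p).round(4))
plan(loc(POD,[-.03,-.055,.16]),POD[2])
```

```text
[0.3817 0.2109 0.064 ] [-0.0287 -0.0544  0.064 ]
[0.3737 0.2112 0.064 ] [-0.0365 -0.0562  0.064 ]
[0.3904 0.2106 0.064 ] [-0.0202 -0.0525  0.064 ]
[0.3903 0.207  0.064 ] [-0.0194 -0.056   0.064 ]
shift cm [-2.540e+00 -1.000e-02 -1.048e+01] turn 1.545 | tcp [0.4343 0.304  0.1596] jaw 1.284 q6 -0.88 ydir [-0.003 -0.001 -1.   ] t 36.7 F [ 0.6 -1.   0.2] gap 0.527
```

```bash
python3 - <<'E'
from h import *
plan(loc(POD,[-.028,-.055,.10]))
E
python3 -m jog '[[[0,0,0],0],[[0,0,-2],0],[[0,0,-4],0],[[-1,0,-6],0],[[-2,0,-8],0],[[-2.4,0,-10],0],[[-2.4,0,-10.5],0],[[-2.4,0,-10.5],0],[[-2.4,0,-10.5],0],[[-2.4,0,-10.5],0],[[-2.4,0,-10.5],0],[[-2.4,0,-10.5],0]]' 0; python3 -c "
from h import *
plan(loc(POD,[-.028,-.055,.08]))"
```

```text
shift cm [ -2.33   5.99 -10.46] turn 0.000 | tcp [0.4343 0.304  0.1596] jaw 1.284 q6 -0.88 ydir [-0.003 -0.001 -1.   ] t 36.7 F [ 0.6 -1.   0.2] gap 0.527
t: 37.7
tcp_pos: [0.3833, 0.2111, 0.1607]
tool_rot: [-0.7, 0.101, -0.101, 0.7]
force: [-0.5, -0.3, -0.2]
finger_gap: 0.0
shift cm [-0.08  8.07 -0.12] turn 0.000 | tcp [0.3833 0.2111 0.1607] jaw 1.285 q6 -1.04 ydir [ 0.001  0.    -1.   ] t 37.7 F [-0.5 -0.3 -0.2] gap 0.000
```

```bash
python3 -m jog '[[[0,2,-0.1],0],[[0,4,-0.1],0],[[0,6,-0.1],0],[[0,7.5,-0.1],0],[[0,8.1,-0.1],0],[[0,8.1,-0.1],0],[[0,8.1,-0.1],0],[[0,8.1,-0.1],0],[[0,8.1,-0.1],0],[[0,8.1,-0.1],0]]'
python3 - <<'E'
from h import *
plan(loc(POD,[-.028,-.055,.07]))
S=snap('scene','r.png',(320,150,400,230),7)
E
```

```text
t: 38.53
tcp_pos: [0.3829, 0.2097, 0.0806]
tool_rot: [-0.7, 0.1, -0.102, 0.7]
force: [0.6, -0.1, 0.7]
finger_gap: 0.001
shift cm [-0.08  1.06  0.02] turn 0.000 | tcp [0.3829 0.2097 0.0806] jaw 1.284 q6 -1.04 ydir [ 0.002  0.    -1.   ] t 38.5 F [ 0.6 -0.1  0.7] gap 0.001
```

View pics/r.png

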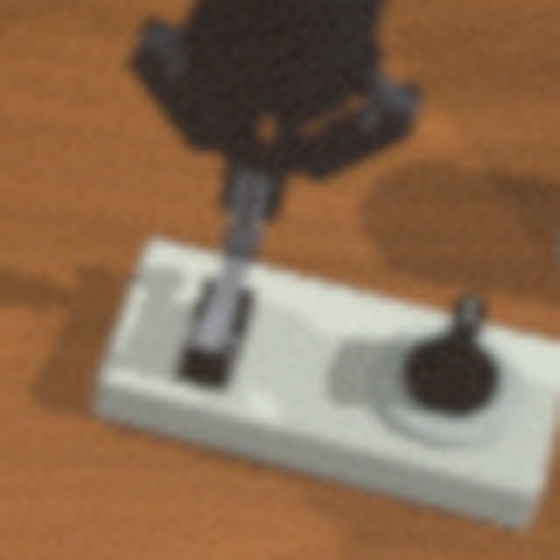

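The closed fingertips stand right over the roller at (250,225). Before pressing, I compare the cartridges and tray with the earlier pictures numerically.

```bash
python3 - <<'E'
from h import *
snap('scene','k3.png',(290,170,410,290),4); snap('scene','c3.png',(130,150,290,290),2.4)
a=cv2.imread('pics/k2.png').astype(int);b=cv2.imread('pics/k3.png').astype(int);d=abs(a-b).mean(2)
print("carts",d[280:440,150:390].mean(),d[280:440,150:390].max())
a=cv2.imread('pics/c2.png').astype(int);b=cv2.imread('pics/c3.png').astype(int);d=abs(a-b).mean(2)
print("tray",d[205:310,70:200].mean(),d[205:310,70:200].max())
E
python3 -m jog '[[[0,0.3,0],0],[[0,0.6,0],0],[[0,0.8,0],0],[[0,0.9,0],0],[[0,1.0,0],0],[[0,1.1,0],0],[[0,1.1,0],0],[[0,1.1,0],0]]'; python3 -c "
from h import *
st=manip.sense();print(st['tcp_pos'],st['force'])"
```

```text
carts 6.351727430555556 30.666666666666668
tray 2.5905494505494504 13.333333333333334
t: 39.35
tcp_pos: [0.3819, 0.2095, 0.0688]
tool_rot: [0.7, -0.101, 0.101, -0.7]
force: [-1.5, 0.2, 1.6]
finger_gap: -0.001
[0.38187981 0.20950719 0.06877754] [-1.47812373  0.22813892  1.60905321]
```

The cartridge patch differs by more than noise. That could be shadow, so I look before pressing further.

```bash
python3 -c "
import cv2,numpy as np
a=cv2.imread('pics/k2.png');b=cv2.imread('pics/k3.png');cv2.imwrite('pics/kk.png',np.hstack([a[260:460,100:400],b[260:460,100:400]]))"
```

```text
(no output)
```

View pics/kk.png

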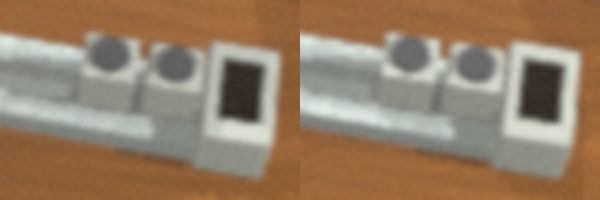

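The positions are identical and only the shading differs. Press on by 5 mm, hold briefly, then let go.

```bash
python3 -m jog '[[[0,0.1,0],0],[[0,0.2,0],0],[[0,0.3,0],0],[[0,0.4,0],0],[[0,0.4,0],0],[[0,0.4,0],0]]'; python3 -c "
from h import *
st=manip.sense();print(st['tcp_pos'],st['force'])"
```

```text
t: 39.85
tcp_pos: [0.3819, 0.2094, 0.0648]
tool_rot: [0.7, -0.101, 0.101, -0.7]
force: [-3.1, 0.6, 2.8]
finger_gap: 0.003
[0.38191731 0.20944148 0.06476177] [-3.06406673  0.55016447  2.80786669]
```

```bash
python3 -m jog '[[[0,0.1,0],0],[[0,0.2,0],0],[[0,0.2,0],0],[[0,0.2,0],0]]'; python3 -c "
from h import *
st=manip.sense();print(st['tcp_pos'],st['force'],st['ft_torque'])"
```

```text
t: 40.18
tcp_pos: [0.3819, 0.2095, 0.0628]
tool_rot: [0.7, -0.101, 0.101, -0.7]
force: [-3.9, 1.2, 5.1]
finger_gap: 0.003
[0.38193019 0.20945842 0.06275602] [-3.92203862  1.2328776   5.10870584] [ 0.17353347  0.66318862 -0.02579357]
```

```bash
python3 -m jog '[[[0,0.1,0],0],[[0,0.1,0],0],[[0,0.1,0],0],[[0,0.1,0],0]]'; python3 -m jog '[[[0,0,0],0]]'; python3 -m jog '[[[0,-0.5,0],0],[[0,-1,0],0],[[0,-2,0],0],[[0,-4,0],0],[[0,-7,0],0],[[0,-10,0],0],[[0,-10,0],0],[[0,-10,0],0],[[0,-10,0],0],[[0,-10,0],0],[[0,-10,0],0]]'
python3 - <<'E'
from h import *
S=snap('scene','f1.png',(130,150,410,290),2.8);T=snap('top','f2.png',(165,115,425,210),2.8)
cv2.imwrite('pics/f.png',cv2.imread('pics/f1.png'))
a=cv2.imread('pics/f1.png');b=cv2.imread('pics/f2.png');b=cv2.copyMakeBorder(b,0,0,0,a.shape[1]-b.shape[1],0);b=b[:595-a.shape[0]]
cv2.imwrite('pics/f.png',np.vstack([a,b]));st=manip.sense();print(st['tcp_pos'],st['force'],st['t'])
E
```

```text
t: 40.52
tcp_pos: [0.382, 0.2094, 0.0618]
tool_rot: [0.7, -0.101, 0.101, -0.7]
force: [-4.2, 0.9, 5.4]
finger_gap: 0.002
t: 40.6
tcp_pos: [0.382, 0.2094, 0.0618]
tool_rot: [0.7, -0.101, 0.101, -0.7]
force: [-3.5, 0.3, 5.8]
finger_gap: -0.002
t: 41.52
tcp_pos: [0.3818, 0.2093, 0.1608]
tool_rot: [0.7, -0.102, 0.1, -0.7]
force: [-0.3, 0.3, -0.4]
finger_gap: -0.0
[0.38185099 0.20932568 0.16088306] [ 0.29484622  0.2983566  -0.81793374] 41.6167
```

View pics/f.png

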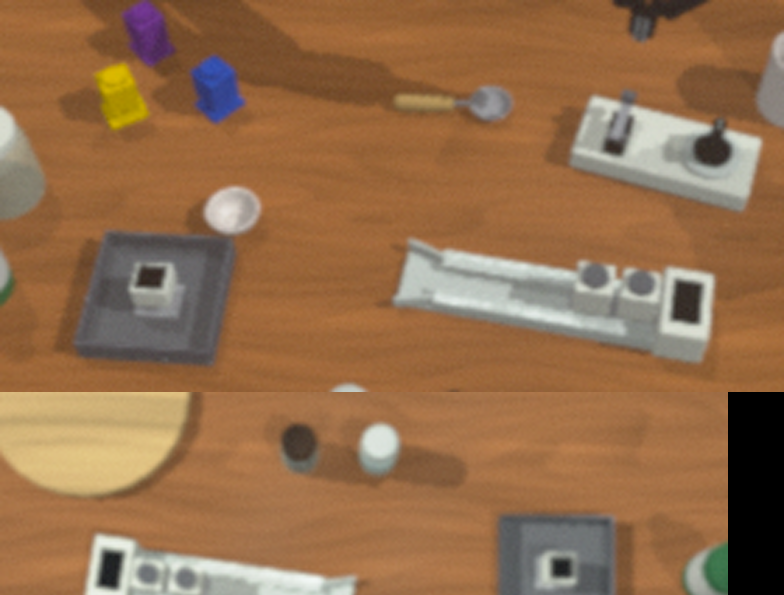

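The spent cartridge stands in the tray at (152,285). The two fresh ones are in a closed row at the stop, at (595,290) and (640,293). The knob mark points to −x at (720,125), the lever is up at (628,98), and the bystanders are in place. Handing in.

```bash
python3 -c "
from station import workorder
print(workorder.sign_off())"
```

```text
the job is handed in; nothing more can be done
None
```

The job is done and handed in at about 42 s of the 210 s allowed; the system gave no verdict.

- **Spent cartridge:** I slid it out of the open end and set it upright in the grey tray, where the final picture shows it.
- **Fresh cartridges:** Only two were on the worktop. I slid both in and pushed each until it met resistance, the first against the stop (about 9 N) and the second against the first (about 12 N). The final picture shows them in a closed row at the stop.
- **Counter:** I turned the knob back until the stop pushed back (about 0.67 N·m). I eased off about 0.03 rad before letting go, and its mark points at the index.
- **Lever:** I pressed the roller about 9 mm down, past the 6 mm click and short of the 15 mm overtravel, with 5 to 6 N. I judged the click from travel and force, since the lever angle can't be read. It has sprung back up.

**Checks that disagreed:**
- My first silhouette fit of a cartridge in the track failed because it blended into the track, so I relied on contact forces and pictures there.
- A picture comparison before pressing showed more change around the cartridges than noise would explain. Looking closely, they hadn't moved and only the shading differed.
- The two cameras gave 1.05 and 1.4 rad for the knob's starting angle. The gripper lined up with the bar anyway.

In the final picture the bystanders in view looked undisturbed. The sugar jar, oil bottle and mug were only partly in frame.

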